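Close the dowelled bonding fixture and set its datum straightedge

ROBOT

A 6-joint arm with a two-finger parallel gripper is mounted at the origin on the work surface. World frame = base frame: x ahead of the robot, y to its left, z up, the work surface at z = 0. Lengths are in m, angles in rad, forces in N, time in s.
With the tool pointing down it reaches from about 0.275 to 0.825 m from the base axis. Payload 4.9 kg.
Tool frame: the origin (TCP) lies between the finger pads; the fingertips stand robot.tcp_to_tips ahead of it and the grasp point (between the pads) lies 8 mm behind it (robot.tcp_to_tips is the distance from the TCP to the fingertips, in m); z points along the fingers, y is the line along which they close (so a half turn about z gives the same grasp; the last joint's range is limited). The gripper opens to 85 mm and grips with 20 to 120 N. Pads are 22 mm wide; open, the fingers measure 114 mm over their backs; the gripper's body (76 mm by 85 mm) begins 54 mm behind the grasp point. The pads swing forward as they close: fully open they stand 13 mm farther back than shut.
Start: joints at [-1.396, 0.326, -0.193, 1.052, 0, 1.437], TCP at [0.167, -0.524, 0.216] pointing down, gripper open.
Joint ranges: [-2.65, 2.65], [-0.97, 1.79], [-1.3, 1.35], [-1.93, 2.1], [-1.47, 1.37], [-3.14, 3.14]. Speed limits (rad/s): [2.57, 2.57, 3.14, 3.14, 3.14, 3.14].

INTERFACE

Orientations are given as a rotation vector (axis times angle).
In Python, from bench import sensors, camera, calibration, robot gives the robot as it stands.
- The arm moves only by the tool move_arm, never from a script. Its argument "rows" is a list of rows, each a list of 7 numbers: the finger opening in m, from 0 to 0.0854, then the shift along the tool's x, y, z in m, then the turn, a rotation vector about the tool's x, y, z in degrees. In form: [[hand, x, y, z, ax, ay, az], ...]. A call has 1 to 10 rows; each row shifts and turns the commanded pose from where the row before left it, along the tool's axes as they then stand; what a row does not reach is not made up. A row lasts 1/10 s, in which the tool goes at most 50 mm and 8.59 degrees, less where a joint would pass 70% of its speed; a pose out of reach is approached as far as the arm can. A call with a gripper value outside its range is refused whole. The fingers move at their own pace and stop on an object; "squeeze" is the grip in N (left out, the last holds). Time passes only in rows, so rows that do not move let the fingers close. It gives the time, the measured TCP pose, the force, the opening and the grip force at its end, in the units of the state.
- sensors.state(): the state, without advancing time (a new reading comes with each control period).
- camera(name): name is "side" or "top"; returns the picture (480x640x3 uint8, red, green, blue); there is no depth.
- calibration(name): a dict with "intrinsics" (3x3 intrinsics, pixels), "rvec" (rotation vector, rad) and "tvec" (3), from world to camera coordinates, as OpenCV has them. Camera axes: x right, y down, z forward; pixel columns grow to the right and rows downward; lengths in m; the calibration is good to about 2 mm. A picture is of the moment at which its call begins. calibration takes no time and is no camera call.
- robot.sign_off(): hands the job in; it is judged then, once.
The state is a dict: "time": time; "joint_pos": joint angles; "dq": joint speeds; "joint_torque": joint torques, N m; "tool_pos": TCP position; "orientation": TCP orientation; "force": force on the tool from outside, world axes, zero at the start; "ft_torque": the same for the moment, N m; "grip_width": opening from 0.0 (shut) to 1.0 (fully open); "grasp_force": force on a finger pad.
Only numpy, scipy, OpenCV 4.12 (cv2) and the standard library are available. Lean on these libraries where they do the work, as an engineer would, in place of code of your own. Each camera call takes 0.05 s, during which the arm holds its last target. There are 200 camera calls.

TASK

Clear every white shipping spacer off the bonding fixture and off the bench in front of it into the open yellow tray. Then lower the aluminium cover plate level over the fixture's two dowel pins until it lies fully home on the base. Last, with the cover on, lay the steel straightedge on the bench flush along the fixture's long face on the robot's side, roughly centred on it, as the datum for the next stage; leave the lens mount and the orange reel where they stand.

Things in the scene. Friction and masses are not known exactly. Their poses are not given: they have to be found in the camera images.
- fixture: blue-anodised bonding fixture with steel pins, fixed to the bench: a block 130 (its x) x 200 (its y) x 30 mm high; origin at the centre of its underside, on the bench; flat deck at z = 30 mm; its -x long face looks to the robot and is upright at x = -65 mm. Two upright dowel pins 12 mm in diameter stand 25 mm above the deck at (45, 85) and (-45, -85) mm; the upper 7 mm tapers to 6 mm diameter
- pin0 (a point): tip of the dowel pin at (45, 85) mm on the fixture, 55 mm above the bench
- pin1 (a point): tip of the dowel pin at (-45, -85) mm on the fixture, 55 mm above the bench
- cover: loose aluminium cover plate 130 (its x) x 200 (its y) x 8 mm, 0.3 to 0.6 kg, with two through holes of 14 mm at (45, 85) and (-45, -85) mm; origin at the centre of its underside. On top at the centre stands a black grip rib 60 (along x) x 14 (along y) mm, from z = 8 to 42 mm. It fits the pins either way round (half a turn). Starts flat on the bench beside the fixture
- hole0 (a point): centre of the cover's hole at (45, 85) mm, at its underside
- hole1 (a point): centre of the cover's hole at (-45, -85) mm, at its underside
- straightedge: loose steel straightedge bar 30 (its x) x 200 (its y) x 20 mm high, about 0.45 kg; origin at the centre of its underside. At its middle a black grip lug 26 (along x) x 24 (along y) mm stands from z = 20 to 56 mm. Starts on the bench between robot and fixture
- edge_left (a point): point on the straightedge's centre line at y = +95 mm, 10 mm above its underside
- edge_right (a point): point on the straightedge's centre line at y = -95 mm, 10 mm above its underside
- tray: open yellow plastic tray fixed to the bench, 170 (its x) x 220 (its y) x 30 mm high outside, walls and floor 4 mm thick; origin at the centre of its underside
- lens_mount: bystander: lens in a black ring on a post, 109 mm high; origin at the centre of its foot
- reel: bystander: orange plastic reel lying flat, 90 mm across, 40 mm high; origin at the centre of its underside
- spacer0: white plastic shipping spacer, a block 60 (its x) x 22 (its y) x 28 mm high; origin at the centre of its underside; may be absent; starts on the fixture's deck
- spacer1: white plastic shipping spacer, a block 60 (its x) x 22 (its y) x 28 mm high; origin at the centre of its underside; may be absent; starts on the fixture's deck
- spacer2: white plastic shipping spacer, a block 60 (its x) x 22 (its y) x 28 mm high; origin at the centre of its underside; may be absent; starts on the fixture's deck
- spacer3: white plastic shipping spacer, a block 60 (its x) x 22 (its y) x 28 mm high; origin at the centre of its underside; may be absent; starts on the bench in front of the fixture
- spacer4: white plastic shipping spacer, a block 60 (its x) x 22 (its y) x 28 mm high; origin at the centre of its underside; may be absent; starts on the bench in front of the fixture
- spacer5: white plastic shipping spacer, a block 60 (its x) x 22 (its y) x 28 mm high; origin at the centre of its underside; may be absent; starts on the bench in front of the fixture
There are look-alikes about, which are no part of the job. What is shaped like the spacer1 but red is not meant.

How it is judged:
On the way, in this order (a step that is already met when the one before it is completed fails the run):
1. every spacer lies in the tray (x of spacer0 in the frame of tray between -0.083 and 0.083 m and y of spacer0 in the frame of tray between -0.108 and 0.108 m and z of spacer0 in the frame of tray between -0.002 and 0.037 m and x of spacer1 in the frame of tray between -0.083 and 0.083 m and y of spacer1 in the frame of tray between -0.108 and 0.108 m and z of spacer1 in the frame of tray between -0.002 and 0.037 m and x of spacer2 in the frame of tray between -0.083 and 0.083 m and y of spacer2 in the frame of tray between -0.108 and 0.108 m and z of spacer2 in the frame of tray between -0.002 and 0.037 m and x of spacer3 in the frame of tray between -0.083 and 0.083 m and y of spacer3 in the frame of tray between -0.108 and 0.108 m and z of spacer3 in the frame of tray between -0.002 and 0.037 m and x of spacer4 in the frame of tray between -0.083 and 0.083 m and y of spacer4 in the frame of tray between -0.108 and 0.108 m and z of spacer4 in the frame of tray between -0.002 and 0.037 m and x of spacer5 in the frame of tray between -0.083 and 0.083 m and y of spacer5 in the frame of tray between -0.108 and 0.108 m and z of spacer5 in the frame of tray between -0.002 and 0.037 m), for 0.2 s.
2. the cover lies home over both pins (z of cover in the frame of fixture between 0.028 and 0.032 m and angle between cover's own z axis and vertical below 0.025 rad and horizontal distance between cover and fixture below 0.004 m and angle between the y axis of cover and the y axis of fixture, either way round below 0.04 rad), for 0.3 s.
3. the straightedge lies flush along the fixture's near long face, cover still home (all of step 2 and x of edge_left in the frame of fixture between -0.0835 and -0.0775 m and x of edge_right in the frame of fixture between -0.0835 and -0.0775 m and y of straightedge in the frame of fixture between -0.05 and 0.05 m and height (world z) of straightedge below 0.004 m and angle between straightedge's own z axis and vertical below 0.05 rad), for 0.2 s.
At the end, for the whole second after the job is handed in: Spacers in the tray; cover flat on the deck over both pins (2 mm in height, 4 mm sideways, 0.025 rad of level); straightedge on the bench along the near long face, gap at most 3 mm at each end, its middle within 50 mm of the face's middle; all at rest (all of step 1 and all of step 3 and linear speed of each of spacer0, spacer1, spacer2, spacer3, spacer4, spacer5, cover, straightedge below 0.02 m/s); the robot touches nothing.
It fails at once if the lens mount is shifted by more than 30 mm or tipped over (distance of lens_mount from where it was at the start of the episode above 0.03 m or angle between lens_mount's own z axis and vertical above 0.5 rad).
It fails at once if the reel is shifted by more than 30 mm or tipped over (distance of reel from where it was at the start of the episode above 0.03 m or angle between reel's own z axis and vertical above 0.5 rad).
Of spacer0, spacer1, spacer2, spacer3, spacer4, spacer5 only 4 to 6 are there at a start; the rules pass over those that are not, and their reading is None.
At some moment in a run one of straightedge, cover may be knocked a few centimetres aside while the robot is not near it.
Once in a run the grip may slacken for a moment while it holds something.
It also fails if it takes over 210 s, if anything falls off the work surface, if the arm or the gripper's body presses on something with over 40 N, if the wrist force passes 120 N, or if a joint passes its speed limit or range.

## Working session

There is one attempt and no reset: what is moved stays moved. The work goes in short steps, Python scripts to look and compute and a tool call to move; the robot and the scene stay as the last step left them, time stands still between calls to the robot, and variables do not carry over. Pictures are saved under pics/ and viewed, at most 14 in all, crops included, and the job is handed in when it is done.

Besides the shell and the picture viewer there is one more tool, called after "Call:" in YAML: its name, and indented under it one key for each argument. move_arm: Moves the arm, as the interface text tells. Its arguments: {"type":"object","properties":{"rows":{"type":"array","items":{"type":"array","items":{"type":"number"}}},"squeeze":{"type":"number"}},"required":["rows"]}

```bash
ls; mkdir -p pics; python3 - <<'E'
from bench import sensors,camera,calibration,robot
import cv2
for n in("top","side"):
    cv2.imwrite(f"pics/{n}0.png",camera(n)[:,:,::-1]); print(n,calibration(n))
print(sensors.state(),robot.tcp_to_tips)
E
```

```text
pics
top {'intrinsics': array([[511.32697925,   0.        , 314.80626472],
       [  0.        , 511.32697925, 243.2095348 ],
       [  0.        ,   0.        ,   1.        ]]), 'rvec': array([ 2.14237981, -2.18391268,  0.100458  ]), 'tvec': array([0.00561077, 0.6282669 , 1.0911444 ])}
side {'intrinsics': array([[528.17742483,   0.        , 316.92936267],
       [  0.        , 528.17742483, 245.15762677],
       [  0.        ,   0.        ,   1.        ]]), 'rvec': array([ 0.20659192, -2.77437811,  1.36280513]), 'tvec': array([0.5912933 , 0.11506578, 1.23433766])}
{'time': 0.1, 'joint_pos': array([-1.39620273e+00,  3.26896101e-01, -1.93489913e-01,  1.05197375e+00,
        3.36206577e-05,  1.43660021e+00]), 'dq': array([ 0.00066343, -0.00127983,  0.00302928, -0.00213329,  0.00029657,
       -0.00115296]), 'joint_torque': array([ 1.17476990e-03, -4.44239187e+01,  2.63037300e+01,  7.86502264e-03,
       -7.90278546e-05,  5.65307460e-06]), 'tool_pos': array([ 0.16707724, -0.52344457,  0.21516351]), 'orientation': array([-3.10267751e+00, -4.82880451e-01, -3.19736793e-06]), 'force': array([-0.5205414 ,  0.51576562, -0.4185463 ]), 'ft_torque': array([-6.01182051e-02,  4.24624214e-05, -2.39156139e-02]), 'grasp_force': 0.0, 'grip_width': 0.9986882834010264} 0.011
```

View pics/top0.png

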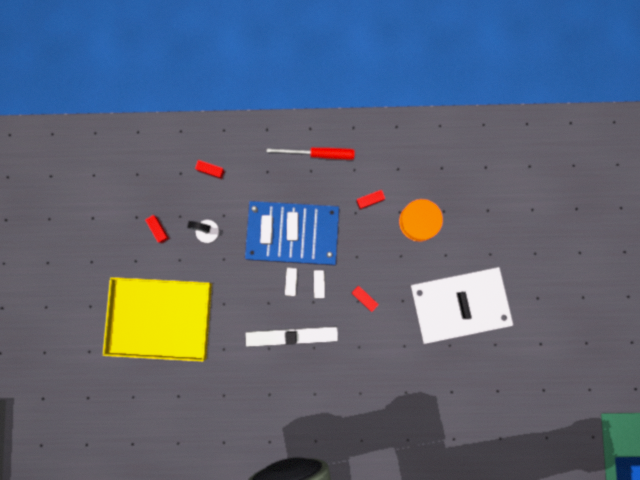

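View pics/side0.png

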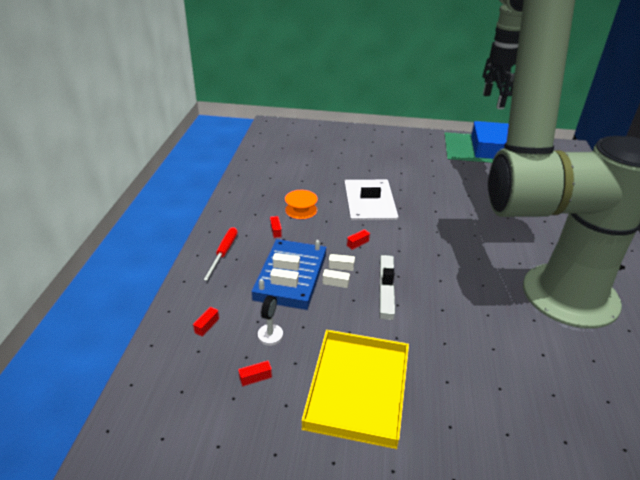

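Top view: white spacers at (266,230) and (292,226) on the deck, and at (291,282) and (319,284) on the bench, so four in all. The tray is at (158,320), cover (462,305), straightedge (291,337), lens mount (207,231) and reel (421,220).
Look-alikes: red blocks at (209,169), (157,229), (370,199) and (365,298), and a red screwdriver at (332,153). I take only the white blocks.

```bash
cat > h.py <<'E'
import numpy as np, cv2
from scipy.optimize import minimize
from scipy.spatial.transform import Rotation as Rn
from bench import sensors,camera,calibration,robot
DIM=dict(sp=(.06,.022,.028),cover=(.13,.2,.008),edge=(.03,.2,.02),fix=(.13,.2,.03),tray=(.17,.22,.03))
def ray(n,u,v,z):
    c=calibration(n);R=cv2.Rodrigues(c['rvec'])[0];d=R.T@np.linalg.inv(c['intrinsics'])@[u,v,1];C=-R.T@c['tvec']
    return (C+d*(z-C[2])/d[2])[:2]
def corners(p,dim,z0):
    s,c=np.sin(p[2]),np.cos(p[2])
    return np.array([[p[0]+c*a-s*b,p[1]+s*a+c*b,z0+h] for a in(-dim[0]/2,dim[0]/2) for b in(-dim[1]/2,dim[1]/2) for h in(0,dim[2])])
def proj(n,P):
    c=calibration(n);return cv2.projectPoints(np.asarray(P,float),c['rvec'],c['tvec'],c['intrinsics'],None)[0][:,0]
def mask(im,kind):
    r,g,b=[im[:,:,i].astype(int) for i in range(3)]
    if kind=='fix': return (b>r+50)&(b>g+25)
    if kind=='tray': return (r>b+80)&(g>b+70)&(abs(r-g)<70)
    return (np.minimum(np.minimum(r,g),b)>125)
def fit(ims,kind,uv,z0,yaw0=0.,cams=('top',),hull=None):
    """uv: pixel near the thing in the top image; returns x,y,yaw, IoU-like residual"""
    dim=DIM[kind];p0=np.r_[ray('top',*uv,z0+dim[2]),yaw0];blobs={}
    for n in cams:
        m=mask(ims[n],kind).astype(np.uint8)
        roi=np.zeros_like(m);cv2.fillConvexPoly(roi,cv2.convexHull(np.int32(proj(n,corners(p0,[d+.03 for d in dim[:2]]+[dim[2]],z0)))),1)
        m&=roi
        k,l,st,ce=cv2.connectedComponentsWithStats(m);i=1+np.argmax(st[1:,4]);m=(l==i).astype(np.uint8)
        if kind!='sp':
            h=cv2.convexHull(cv2.findNonZero(m));cv2.fillConvexPoly(m,h,1)
        blobs[n]=cv2.GaussianBlur(m.astype(np.float32),(0,0),1.2)
    def cost(p):
        e=0
        for n in cams:
            a=np.zeros((480,640),np.float32);pts=cv2.convexHull(np.float32(proj(n,corners(p,dim,z0))))
            cv2.fillConvexPoly(a,np.int32(np.round(pts*64)),1.,cv2.LINE_AA,6)
            # antialiased fill via uint8
            q=np.zeros((480,640),np.uint8);cv2.fillConvexPoly(q,np.int32(np.round(pts*64)),255,cv2.LINE_AA,6)
            e+=((cv2.GaussianBlur(q/np.float32(255),(0,0),1.2)-blobs[n])**2).sum()/blobs[n].sum()
        return e
    best=None
    for dy in(-.15,0,.15):
        s=np.vstack([p0+[0,0,dy]]+[p0+[0,0,dy]+d for d in np.diag([.01,.01,.1])])
        r=minimize(cost,s[0],method='Nelder-Mead',options=dict(initial_simplex=s,xatol=1e-5,fatol=1e-6))
        if best is None or r.fun<best.fun:best=r
    return np.round(np.r_[best.x,best.fun],4)
def look(): return {n:camera(n) for n in('top','side')}
def delta(x,y,z,yaw=0.,frm=None):
    """yaw=0: tool x=+X,y=-Y,z=-Z. From measured pose: turn az first, then local shift"""
    s=sensors.state();R=Rn.from_rotvec(s['orientation']);G=Rn.from_euler('z',yaw)*Rn.from_rotvec([np.pi,0,0])
    print('turn deg',np.round((R.inv()*G).as_rotvec(degrees=True),2),'shift mm',np.round(G.inv().apply(np.array([x,y,z])-s['tool_pos'])*1000,1),'at',np.round(s['tool_pos'],4))
E
python3 - <<'E'
from h import *
ims={n:cv2.imread(f'pics/{n}0.png')[:,:,::-1] for n in('top','side')}
for nm,k,uv,z,yw in[('fix','fix',(292,233),0,0),('tray','tray',(158,320),0,0),('cover','cover',(462,305),0,.15),('edge','edge',(291,337),0,0),('s0','sp',(266,230),.03,0),('s1','sp',(292,226),.03,0),('s2','sp',(291,282),0,0),('s3','sp',(319,284),0,0)]:
    for c in(('top',),('side',),('top','side')):
        try: print(nm,c,fit(ims,k,uv,z,yw,c))
        except Exception as e: print(nm,c,e)
print('pins',[ray('top',*p,.055) for p in((254,209),(329,254))], 'lens',ray('top',207,231,.01),'reel',ray('top',421,220,.04))
delta(.4,0,.25)
E
python3 -c "
import cv2
i=cv2.imread('pics/top0.png')[180:360,230:350];cv2.imwrite('pics/c0.png',cv2.resize(i,None,fx=3.3,fy=3.3,interpolation=cv2.INTER_CUBIC))"
```

```text
fix ('top',) [ 0.6549  0.044  -0.0822  0.0022]
fix ('side',) [ 0.6563  0.0405 -0.0719  0.0064]
fix ('top', 'side') [ 0.6555  0.043  -0.0749  0.0135]
tray ('top',) [ 0.4708  0.344  -0.0747  0.0032]
tray ('side',) [ 0.4705  0.3417 -0.0716  0.0008]
tray ('top', 'side') [ 0.4706  0.3428 -0.0717  0.0062]
cover ('top',) [ 0.4876 -0.3285  0.1821  0.0051]
cover ('side',) time passes only in moves, steps and waits
cover ('top', 'side') [ 0.4877 -0.3295  0.1821  0.0124]
edge ('top',) [0.4256 0.0496 0.0401 0.0044]
edge ('side',) [0.426  0.0451 0.0373 0.008 ]
edge ('top', 'side') [0.4258 0.0476 0.0382 0.0176]
s0 ('top',) [ 0.6597  0.0997 -0.0595  0.0667]
s0 ('side',) [ 0.6611  0.0887 -0.0809  0.0945]
s0 ('top', 'side') time passes only in moves, steps and waits
s1 ('top',) [ 0.6655  0.0424 -0.0077  0.0468]
s1 ('side',) [0.6654 0.0462 0.1585 0.1088]
s1 ('top', 'side') [0.6657 0.0425 0.0204 0.175 ]
s2 ('top',) [ 0.5458  0.0495 -0.0832  0.0049]
s2 ('side',) [0.5468 0.0417 0.0057 0.0866]
s2 ('top', 'side') [ 0.5462  0.0486 -0.0778  0.1416]
s3 ('top',) [ 0.539  -0.0128 -0.0058  0.0033]
s3 ('side',) time passes only in moves, steps and waits
s3 ('top', 'side') [ 0.5393 -0.0128  0.0132  0.0871]
pins [array([0.70320689, 0.12396095]), array([ 0.60202167, -0.03671989])] lens [0.66305921 0.23610367] reel [ 0.6739228  -0.23977853]
turn deg [-0.09 -0.   17.69] shift mm [ 232.9 -523.4  -34.8] at [ 0.1671 -0.5234  0.2152]
```

View pics/c0.png

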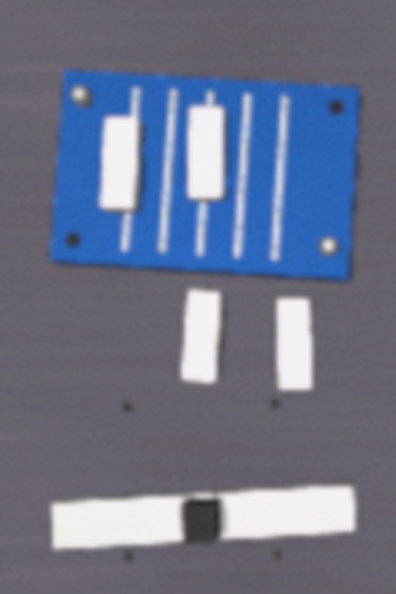

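The crop confirms two white blocks on the deck at about (266,229) and (292,226), two on the bench at (291,282) and (319,284), and pins at top-left and bottom-right. Now to move to the right-hand bench spacer.

Call:
move_arm:
  rows:
    - [0.05,0,0,0,0,0,5.9]
    - [0.05,0,0,0,0,0,5.9]
    - [0.05,0,0,0,0,0,5.9]
    - [0.05,28,-39,0,0,0,0]
  squeeze: 40

```text
time: 0.5
tool_pos: [0.1946, -0.4868, 0.2153]
orientation: [3.139, -0.012, -0.001]
force: [1.5, -0.2, -0.7]
grip_width: 0.583
grasp_force: 0.0
```

Call:
move_arm:
  rows:
    - [0.05,0.0287,-0.0395,0,0,0,0]
    - [0.05,0.0287,-0.0395,0,0,0,0]
    - [0.05,0.0287,-0.0395,0,0,0,0]
    - [0.05,0.0287,-0.0395,0,0,0,0]
    - [0.05,0.0287,-0.0395,0,0,0,0]
    - [0.05,0.0287,-0.0395,0,0,0,0]
    - [0.05,0.0287,-0.0395,0,0,0,0]
    - [0.05,0.0287,-0.0395,0,0,0,0]
    - [0.05,0.0287,-0.0395,0,0,0,0]
    - [0.05,0.0287,-0.0395,0,0,0,0]

```text
time: 1.5
tool_pos: [0.4841, -0.0865, 0.2157]
orientation: [3.141, 0.0, -0.0]
force: [-0.4, -1.0, 0.2]
grip_width: 0.584
grasp_force: 0.0
```

Call:
move_arm:
  rows:
    - [0.05,0.0287,-0.0395,0,0,0,0]
    - [0.05,0.0287,-0.0395,0,0,0,0]
    - [0.05,0,0,0.04,0,0,0]
    - [0.05,0,0,0.04,0,0,0]
    - [0.05,0,0,0.03,0,0,0]
    - [0.05,0,0,0,0,0,0]
    - [0.05,0,0,0,0,0,0]

```text
time: 2.2
tool_pos: [0.5405, -0.0094, 0.1059]
orientation: [-3.141, 0.0, 0.002]
force: [0.5, 0.4, -0.5]
grip_width: 0.589
grasp_force: 0.0
```

```bash
sed -i 's/^from bench.*/&\nimport functools\ncalibration=functools.cache(calibration)/' h.py; python3 - <<'E'
from h import *
s=sensors.state();i=look()
for n in i:
    t=proj(n,[s['tool_pos']-[0,0,.011]])[0];print(n,t)
    x,y=np.int32(t);c=i[n][max(y-50,0):y+50,x-65:x+65];cv2.circle(c,(65,50),1,(0,255,0),-1)
    cv2.imwrite(f'pics/g_{n}.png',cv2.resize(c,(390,300),interpolation=cv2.INTER_CUBIC)[:,:,::-1])
cv2.imwrite('pics/g.png',np.hstack([cv2.imread('pics/g_top.png'),cv2.imread('pics/g_side.png')]))
delta(.539,-.0128,.013)
E
```

```text
top [316.67783615 282.47417998]
side [342.26726984 236.69740606]
turn deg [ 0.03 -0.16 -0.02] shift mm [-3.2  3.  94.7] at [ 0.5422 -0.0098  0.1077]
```

View pics/g.png

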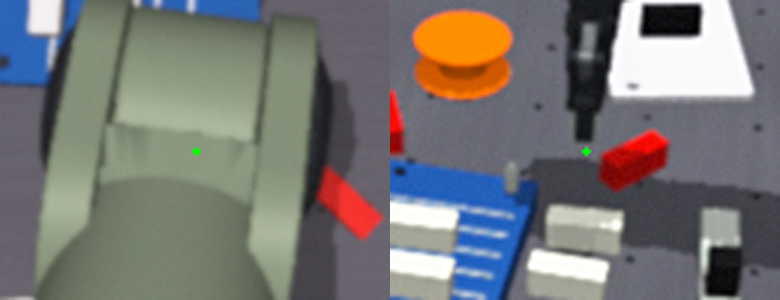

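Call:
move_arm:
  rows:
    - [0.045,-0.003,0.003,0.04,0,0,0]
    - [0.045,0,0,0.03,0,0,0]
    - [0.045,0,0,0.021,0,0,0]
    - [0.045,0,0,0,0,0,0]
    - [0.0,0,0,0,0,0,0]
    - [0.0,0,0,0,0,0,0]
    - [0.0,0,0,0,0,0,0]
    - [0.0,0,0,0,0,0,0]
  squeeze: 50

```text
time: 3.1
tool_pos: [0.5388, -0.0126, 0.0161]
orientation: [3.141, -0.0, 0.003]
force: [-0.2, 0.2, 0.1]
grip_width: 0.002
grasp_force: 0.0
```

```bash
python3 - <<'E'
from h import *
i=camera('side');print(proj('side',[sensors.state()['tool_pos']])[0])
cv2.imwrite('pics/m1.png',cv2.resize(i[180:340,230:430],(750,600),interpolation=cv2.INTER_CUBIC)[:,:,::-1])
E
```

```text
[341.61026455 262.01811551]
```

View pics/m1.png

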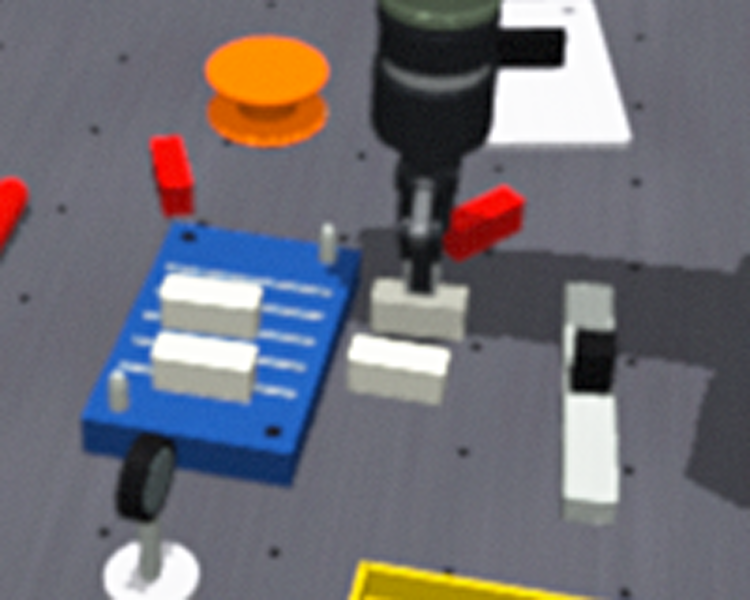

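```bash
python3 - <<'E'
from h import *
print(proj('side',[[.167,-.524,z] for z in(.205,.215,.235)]),proj('side',[[.5388,-.0126,z] for z in(.005,.016,.028,.04)]))
print(sensors.state())
a=cv2.imread('pics/side0.png')[40:140,440:560]
cv2.imwrite('pics/m2.png',np.hstack([cv2.resize(a,(400,333),interpolation=cv2.INTER_CUBIC),cv2.resize(camera('side')[210:310,280:400][:,:,::-1],(400,333),interpolation=cv2.INTER_CUBIC)]))
E
```

```text
[[489.7093544  114.39911528]
 [490.46805757 111.14752241]
 [492.00382299 104.56565472]] [[341.27655742 265.37396164]
 [341.49216087 261.91154971]
 [341.72995244 258.09281492]
 [341.97048982 254.22998487]]
{'time': 3.15, 'joint_pos': array([-1.60285212e-01,  5.23260903e-01, -4.69186206e-01,  5.76758458e-01,
        9.30351101e-06,  2.98133427e+00]), 'dq': array([ 0.00020434,  0.0055448 , -0.00535919, -0.00313361,  0.00040609,
       -0.0009731 ]), 'joint_torque': array([-1.42102430e-02, -4.73474801e+01,  1.91769165e+01, -1.33768783e-02,
       -2.96078097e-04,  7.39517514e-07]), 'tool_pos': array([ 0.53849009, -0.01250016,  0.01578618]), 'orientation': array([ 3.14134700e+00, -4.21334262e-05,  2.46887517e-03]), 'force': array([-0.30414318, -0.43538038, -0.52801443]), 'ft_torque': array([-0.044151  ,  0.03708445, -0.02266865]), 'grasp_force': 0.0, 'grip_width': 0.002460564898381231}
```

View pics/m2.png

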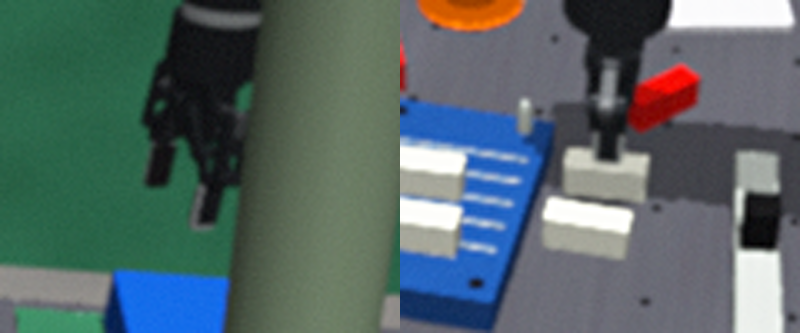

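The side view shows the closed fingertips sitting just over the spacer's top face, so the tips are about 25 mm higher than the TCP reading implies. I'll reopen and go down gently, watching the force.

Call:
move_arm:
  rows:
    - [0.045,0,0,0,0,0,0]
    - [0.045,0,0,0,0,0,0]
    - [0.045,0,0,0,0,0,0]
    - [0.045,0,0,0.004,0,0,0]
    - [0.045,0,0,0.004,0,0,0]
    - [0.045,0,0,0,0,0,0]

```text
time: 3.8
tool_pos: [0.5371, -0.0123, 0.006]
orientation: [-3.141, 0.0, 0.002]
force: [-0.5, -0.2, 0.5]
grip_width: 0.525
grasp_force: 0.0
```

Call:
move_arm:
  rows:
    - [0.045,0,0,0.004,0,0,0]
    - [0.045,0,0,0.003,0,0,0]
    - [0.045,0,0,0,0,0,0]

```text
time: 4.1
tool_pos: [0.5373, -0.0124, -0.0007]
orientation: [-3.141, 0.0, 0.001]
force: [0.5, 0.6, -0.3]
grip_width: 0.529
grasp_force: 0.0
```

Call:
move_arm:
  rows:
    - [0.045,0,0,0.004,0,0,0]
    - [0.045,0,0,0,0,0,0]

```text
time: 4.3
tool_pos: [0.5375, -0.0124, -0.0046]
orientation: [-3.141, 0.0, 0.001]
force: [0.5, 0.4, -0.1]
grip_width: 0.525
grasp_force: 0.0
```

Call:
move_arm:
  rows:
    - [0.045,0,0,0.004,0,0,0]
    - [0.0,0,0,0,0,0,0]
    - [0.0,0,0,0,0,0,0]
    - [0.0,0,0,0,0,0,0]
    - [0.0,0,0,0,0,0,0]
    - [0.0,0,0,0,0,0,0]

```text
time: 4.9
tool_pos: [0.5378, -0.0124, -0.0081]
orientation: [3.142, -0.0, -0.0]
force: [0.5, -0.2, -0.4]
grip_width: 0.243
grasp_force: 49.0
```

```bash
python3 - <<'E'
from h import *
i=camera('side')
cv2.imwrite('pics/m3.png',cv2.resize(i[200:320,270:430],(640,480),interpolation=cv2.INTER_CUBIC)[:,:,::-1])
E
```

```text
(no output)
```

View pics/m3.png

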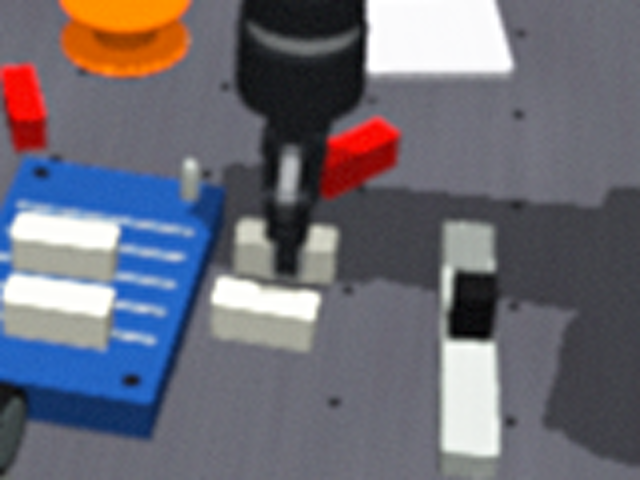

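The spacer is gripped (opening about 21 mm, 49 N), with the tips close to the bench. Working rule: tip height is about tool z + 12 mm. Lift and carry it to the tray.

Call:
move_arm:
  rows:
    - [0,0,0,-0.03,0,0,0]
    - [0,0,0,-0.045,0,0,0]
    - [0,0,0,-0.045,0,0,0]
    - [0,-0.007,-0.048,0,0,0,0]
    - [0,-0.007,-0.048,0,0,0,0]
    - [0,-0.007,-0.048,0,0,0,0]
    - [0,-0.007,-0.048,0,0,0,0]
    - [0,-0.007,-0.048,0,0,0,0]
    - [0,-0.007,-0.048,0,0,0,0]

```text
time: 5.85
tool_pos: [0.4925, 0.1746, 0.1183]
orientation: [-3.051, -0.229, 0.012]
force: [0.1, 0.1, -0.6]
grip_width: 0.249
grasp_force: 49.2
```

Call:
move_arm:
  rows:
    - [0,-0.007,-0.048,0,0,0,0]
    - [0,-0.007,-0.048,0,0,0,0]
    - [0,-0.006,-0.046,0,0,0,0]
    - [0,0,0,0,0,0,0]
    - [0,0,0,0,0,0,0]

```text
time: 6.35
tool_pos: [0.4627, 0.2395, 0.1328]
orientation: [-2.981, -0.376, 0.029]
force: [0.5, -0.4, -1.4]
grip_width: 0.245
grasp_force: 49.1
```

Joint 6 has reached its limit, so I'll turn the tool half a turn and work in the other grasp convention.

Call:
move_arm:
  rows:
    - [0,0,0,0,0,0,-8.5]
    - [0,0,0,0,0,0,-8.5]
    - [0,0,0,0,0,0,-8.5]
    - [0,0,0,0,0,0,-8.5]
    - [0,0,0,0,0,0,-8.5]
    - [0,0,0,0,0,0,-8.5]
    - [0,0,0,0,0,0,-8.5]
    - [0,0,0,0,0,0,-8.5]
    - [0,0,0,0,0,0,-8.5]
    - [0,0,0,0,0,0,-8.5]

```text
time: 7.35
tool_pos: [0.4631, 0.2385, 0.1325]
orientation: [-1.953, -2.311, -0.119]
force: [-0.4, -0.3, -0.9]
grip_width: 0.249
grasp_force: 49.1
```

Call:
move_arm:
  rows:
    - [0,0,0,0,0,0,-8.5]
    - [0,0,0,0,0,0,-8.5]
    - [0,0,0,0,0,0,-8.5]
    - [0,0,0,0,0,0,-8.5]
    - [0,0,0,0,0,0,-8.5]
    - [0,0,0,0,0,0,-8.5]
    - [0,0,0,0,0,0,-8.5]
    - [0,0,0,0,0,0,-8.5]
    - [0,0,0,0,0,0,0]
    - [0,0,0,0,0,0,0]

```text
time: 8.35
tool_pos: [0.4629, 0.2389, 0.1326]
orientation: [-0.346, -3.064, -0.199]
force: [-0.3, -0.2, -0.6]
grip_width: 0.242
grasp_force: 49.1
```

```bash
python3 - <<'E'
from h import *
delta(.476,.418,.06,np.pi);print(sensors.state()['joint_pos'],sensors.state()['grip_width'])
E
```

```text
turn deg [  7.38  -2.95 -12.86] shift mm [-13.1 179.1  72.6] at [0.4629 0.2389 0.1326]
[ 0.24872846  0.33775922 -0.41478937  0.82091477  0.13848343  0.47328062] 0.24185072248243594
```

Call:
move_arm:
  rows:
    - [0,0,0,0,3.7,-1.5,-6.4]
    - [0,0,0,0,3.7,-1.5,-6.4]
    - [0,0,0,0,0,0,0]
    - [0,-0.003,0.045,0,0,0,0]
    - [0,-0.003,0.045,0,0,0,0]
    - [0,-0.003,0.045,0,0,0,0]
    - [0,-0.004,0.044,0,0,0,0]
    - [0,0,0,0,0,0,0]

```text
time: 9.15
tool_pos: [0.4755, 0.4232, 0.1324]
orientation: [-0.006, 3.14, 0.006]
force: [-0.1, -0.9, -0.5]
grip_width: 0.251
grasp_force: 38.9
```

```bash
python3 - <<'E'
from h import *
delta(.476,.418,-.001,np.pi);print(sensors.state()['joint_pos'],sensors.state()['grip_width'])
E
```

```text
turn deg [0.21 0.1  0.21] shift mm [ -0.5  -5.2 133.4] at [0.4755 0.4232 0.1324]
[ 0.61035675  0.5429657  -0.07415191  0.95014415  0.00197386  0.60677908] 0.2507516351738782
```

Call:
move_arm:
  rows:
    - [0,0,-0.005,0.045,0,0,0]
    - [0,0,0,0.045,0,0,0]
    - [0,0,0,0.03,0,0,0]
    - [0,0,0,0.008,0,0,0]
    - [0,0,0,0,0,0,0]

```text
time: 9.65
tool_pos: [0.4747, 0.4121, 0.0038]
orientation: [0.001, -3.14, 0.002]
force: [0.2, 0.1, 0.4]
grip_width: 0.247
grasp_force: 55.2
```

Call:
move_arm:
  rows:
    - [0,0,0,0.004,0,0,0]
    - [0,0,0,0,0,0,0]
    - [0.034,0,0,0,0,0,0]
    - [0.034,0,0,0,0,0,0]
    - [0.034,0,0,-0.03,0,0,0]
    - [0.045,0,0,-0.05,0,0,0]
    - [0.045,0,0,-0.05,0,0,0]
    - [0.045,0,0,0,0,0,0]

```text
time: 10.45
tool_pos: [0.4796, 0.417, 0.1396]
orientation: [-0.005, 3.128, 0.013]
force: [0.6, 0.7, 0.7]
grip_width: 0.527
grasp_force: 0.0
```

```bash
python3 - <<'E'
from h import *
i=look();s=sensors.state();print(s['force'])
cv2.imwrite('pics/a1.png',np.hstack([cv2.resize(i['top'][190:370,90:350],(400,277)),cv2.resize(i['side'][200:460,230:440],(400,495))[:277*1]])[:,:,::-1]) if 0 else cv2.imwrite('pics/a1.png',i['side'][:,:,::-1])
delta(.5458,.0495,.12,np.pi)
E
```

```text
[-0.49104624 -0.17515318 -0.36249569]
turn deg [0.16 0.3  0.19] shift mm [ -69.5 -365.1   13.3] at [0.4763 0.4146 0.1333]
```

View pics/a1.png

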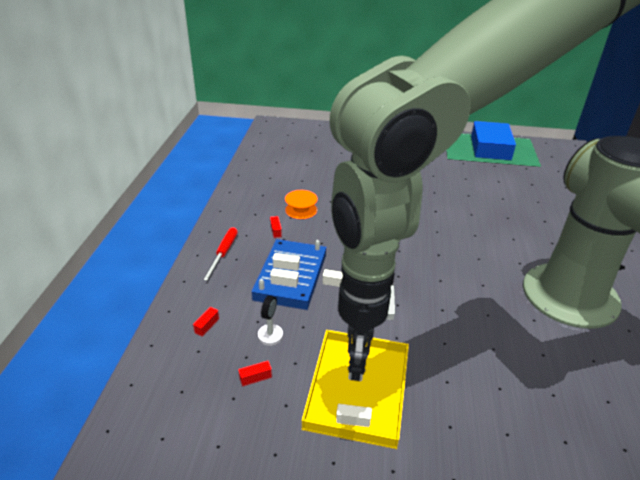

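The first spacer lies in the tray, at side pixel (353,414). Next is the bench spacer at (0.546, 0.050).

Call:
move_arm:
  rows:
    - [0.045,-0.0087,-0.0457,0,0,0,0]
    - [0.045,-0.0087,-0.0457,0,0,0,0]
    - [0.045,-0.0087,-0.0457,0,0,0,0]
    - [0.045,-0.0087,-0.0457,0,0,0,0]
    - [0.045,-0.0087,-0.0457,0,0,0,0]
    - [0.045,-0.0087,-0.0457,0,0,0,0]
    - [0.045,-0.0087,-0.0457,0,0,0,0]
    - [0.045,-0.0087,-0.0457,0,0,0,0]
    - [0.045,0,0,0.04,0,0,0]
    - [0.045,0,0,0.04,0,0,0]

```text
time: 11.55
tool_pos: [0.5465, 0.0464, 0.0497]
orientation: [0.001, 3.139, 0.0]
force: [-0.4, 0.2, -0.9]
grip_width: 0.524
grasp_force: 0.0
```

Call:
move_arm:
  rows:
    - [0.045,0,0,0,0,0,0]
    - [0.045,0,0,0,0,0,0]
    - [0.045,0,0,0,0,0,0]

```text
time: 11.85
tool_pos: [0.5469, 0.0486, 0.0522]
orientation: [-0.006, 3.139, 0.0]
force: [-0.0, -0.7, 0.7]
grip_width: 0.525
grasp_force: 0.0
```

Good. Descend 58 mm, grip and lift.

Call:
move_arm:
  rows:
    - [0.045,0.001,0.001,0.03,0,0,0]
    - [0.045,0,0,0.02,0,0,0]
    - [0.045,0,0,0.008,0,0,0]
    - [0.045,0,0,0,0,0,0]
    - [0,0,0,0,0,0,0]
    - [0,0,0,0,0,0,0]
    - [0,0,0,0,0,0,0]
    - [0,0,0,0,0,0,0]

```text
time: 12.65
tool_pos: [0.5467, 0.0493, -0.0053]
orientation: [-0.005, 3.137, 0.0]
force: [-1.0, 0.3, 7.0]
grip_width: 0.248
grasp_force: 48.5
```

Call:
move_arm:
  rows:
    - [0,0,0,-0.03,0,0,0]
    - [0,0,0,-0.045,0,0,0]
    - [0,0,0,-0.045,0,0,0]
    - [0,0.011,0.046,0,0,0,0]
    - [0,0.011,0.046,0,0,0,0]
    - [0,0.011,0.046,0,0,0,0]
    - [0,0.011,0.046,0,0,0,0]
    - [0,0.01,0.046,0,0,0,0]
    - [0,0.01,0.045,0,0,0,0]
    - [0,0.01,0.044,0,0,0,0]

```text
time: 13.65
tool_pos: [0.4694, 0.37, 0.1137]
orientation: [-0.005, 3.139, 0.001]
force: [1.7, -0.8, -1.6]
grip_width: 0.243
grasp_force: 48.0
```

Call:
move_arm:
  rows:
    - [0,0,0,0,0,0,0]
    - [0,0,0,0,0,0,0]
    - [0,0,0,0,0,0,0]

```text
time: 13.95
tool_pos: [0.47, 0.3671, 0.113]
orientation: [-0.004, 3.14, -0.001]
force: [-0.1, -0.4, -0.8]
grip_width: 0.244
grasp_force: 48.1
```

Call:
move_arm:
  rows:
    - [0,0,0,0.045,0,0,0]
    - [0,0,0,0.045,0,0,0]
    - [0,0,0,0.021,0,0,0]
    - [0,0,0,0,0,0,0]
    - [0.034,0,0,0,0,0,0]
    - [0.034,0,0,0,0,0,0]
    - [0.034,0,0,-0.03,0,0,0]
    - [0.045,0,0,-0.045,0,0,0]
    - [0.045,0,0,-0.045,0,0,0]
    - [0.045,0,0,0,0,0,0]

```text
time: 14.95
tool_pos: [0.4746, 0.3706, 0.1302]
orientation: [-0.005, 3.128, 0.011]
force: [1.1, 0.6, 0.3]
grip_width: 0.526
grasp_force: 0.0
```

```bash
python3 - <<'E'
from h import *
print([ray('top',266.3,229.4,.058),ray('top',292.4,226.2,.058)])
delta(.660,.0985,.12,np.pi)
E
```

```text
[array([0.65760839, 0.09730465]), array([0.66343069, 0.04091705])]
turn deg [0.41 0.76 0.17] shift mm [-185.4 -272.1   10.2] at [0.4746 0.3706 0.1302]
```

Call:
move_arm:
  rows:
    - [0.045,0,-0.045,0,0,0,0]
    - [0.045,0,-0.045,0,0,0,0]
    - [0.045,0,-0.045,0,0,0,0]
    - [0.045,0,-0.045,0,0,0,0]
    - [0.045,0,-0.045,0,0,0,0]
    - [0.045,0,-0.045,0,0,0,0]
    - [0.045,-0.047,0,0,0,0,0]
    - [0.045,-0.047,0,0,0,0,0]
    - [0.045,-0.047,0,0,0,0,0]
    - [0.045,-0.047,0,0,0,0,0]

```text
time: 15.95
tool_pos: [0.6608, 0.098, 0.1231]
orientation: [-0.004, 3.138, 0.0]
force: [0.8, 0.0, -0.0]
grip_width: 0.527
grasp_force: 0.0
```

Call:
move_arm:
  rows:
    - [0.045,0,0,0.04,0,0,3]
    - [0.045,0,0,0,0,0,0]
    - [0.045,0,0,0,0,0,0]
    - [0.045,0,0,0,0,0,0]

```text
time: 16.35
tool_pos: [0.6584, 0.0987, 0.0835]
orientation: [0.076, 3.139, 0.0]
force: [-0.2, 0.4, 0.1]
grip_width: 0.528
grasp_force: 0.0
```

```bash
python3 - <<'E'
from h import *
delta(.659,.0985,.029,np.pi-.05)
E
```

```text
turn deg [0.01 0.12 0.09] shift mm [-0.6 -0.1 54.5] at [0.6584 0.0987 0.0835]
```

Call:
move_arm:
  rows:
    - [0.045,0,0,0.03,0,0,0]
    - [0.045,0,0,0.02,0,0,0]
    - [0.045,0,0,0.004,0,0,0]
    - [0.045,0,0,0,0,0,0]
    - [0,0,0,0,0,0,0]
    - [0,0,0,0,0,0,0]
    - [0,0,0,0,0,0,0]
    - [0,0,0,0,0,0,0]

```text
time: 17.15
tool_pos: [0.6604, 0.0988, 0.0303]
orientation: [0.077, 3.136, 0.001]
force: [-0.3, 0.8, 7.4]
grip_width: 0.24
grasp_force: 50.7
```

Call:
move_arm:
  rows:
    - [0,0,0,-0.03,0,0,0]
    - [0,0,0,-0.045,0,0,0]
    - [0,0,0,-0.03,0,0,-3]
    - [0,0.047,0,0,0,0,0]
    - [0,0.047,0,0,0,0,0]
    - [0,0.047,0,0,0,0,0]
    - [0,0.047,0,0,0,0,0]

```text
time: 17.85
tool_pos: [0.4691, 0.098, 0.1333]
orientation: [-0.005, 3.139, 0.0]
force: [0.4, -0.0, 0.1]
grip_width: 0.238
grasp_force: 49.8
```

Call:
move_arm:
  rows:
    - [0,0,0.045,0,0,0,0]
    - [0,0,0.045,0,0,0,0]
    - [0,0,0.045,0,0,0,0]
    - [0,0,0.045,0,0,0,0]
    - [0,0,0.04,0,0,0,0]
    - [0,0,0,0,0,0,0]
    - [0,0,0,0,0,0,0]
    - [0,0,0,0,0,0,0]

```text
time: 18.65
tool_pos: [0.4698, 0.3172, 0.1329]
orientation: [-0.004, 3.14, -0.001]
force: [-0.1, -0.1, -0.5]
grip_width: 0.241
grasp_force: 49.8
```

Call:
move_arm:
  rows:
    - [0,0,0,0.045,0,0,0]
    - [0,0,0,0.045,0,0,0]
    - [0,0,0,0.036,0,0,0]
    - [0,0,0,0,0,0,0]
    - [0.034,0,0,0,0,0,0]
    - [0.034,0,0,0,0,0,0]
    - [0.034,0,0,-0.03,0,0,0]
    - [0.045,0,0,-0.045,0,0,0]
    - [0.045,0,0,-0.045,0,0,0]
    - [0.045,0,0,0,0,0,0]

```text
time: 19.65
tool_pos: [0.4747, 0.3201, 0.1348]
orientation: [-0.004, 3.128, 0.009]
force: [0.8, 0.9, 0.7]
grip_width: 0.528
grasp_force: 0.0
```

Call:
move_arm:
  rows:
    - [0.045,0,-0.046,0,0,0,0]
    - [0.045,0,-0.046,0,0,0,0]
    - [0.045,0,-0.046,0,0,0,0]
    - [0.045,0,-0.046,0,0,0,0]
    - [0.045,0,-0.046,0,0,0,0]
    - [0.045,0,-0.046,0,0,0,0]
    - [0.045,-0.049,0,0,0,0,0]
    - [0.045,-0.049,0,0,0,0,0]
    - [0.045,-0.049,0,0,0,0,0]
    - [0.045,-0.048,0,0,0,0,0]

```text
time: 20.65
tool_pos: [0.6679, 0.0418, 0.1281]
orientation: [-0.003, 3.139, -0.0]
force: [0.6, 0.1, 0.3]
grip_width: 0.526
grasp_force: 0.0
```

Call:
move_arm:
  rows:
    - [0.045,0,0,0.04,0,0,0]
    - [0.045,0,0,0,0,0,0]
    - [0.045,0,0,0,0,0,0]
    - [0.045,0,0,0,0,0,0]

```text
time: 21.05
tool_pos: [0.6655, 0.0426, 0.0885]
orientation: [-0.005, 3.14, 0.0]
force: [0.1, -0.7, -0.0]
grip_width: 0.528
grasp_force: 0.0
```

```bash
python3 - <<'E'
from h import *
delta(.6645,.0417,.033,np.pi)
E
```

```text
turn deg [0.   0.11 0.18] shift mm [ 1.  -0.9 55.5] at [0.6655 0.0426 0.0885]
```

Call:
move_arm:
  rows:
    - [0.045,0.001,-0.001,0.03,0,0,0]
    - [0.045,0,0,0.02,0,0,0]
    - [0.045,0,0,0.005,0,0,0]
    - [0.045,0,0,0,0,0,0]
    - [0,0,0,0,0,0,0]
    - [0,0,0,0,0,0,0]
    - [0,0,0,0,0,0,0]
    - [0,0,0,0,0,0,0]

```text
time: 21.85
tool_pos: [0.6665, 0.0416, 0.0343]
orientation: [-0.005, 3.137, -0.0]
force: [-1.1, 0.3, 6.7]
grip_width: 0.237
grasp_force: 49.5
```

Call:
move_arm:
  rows:
    - [0,0,0,-0.03,0,0,0]
    - [0,0,0,-0.045,0,0,0]
    - [0,0,0,-0.03,0,0,0]
    - [0,0.05,0,0,0,0,0]
    - [0,0.05,0,0,0,0,0]
    - [0,0.05,0,0,0,0,0]
    - [0,0.049,0,0,0,0,0]

```text
time: 22.55
tool_pos: [0.464, 0.041, 0.1372]
orientation: [-0.005, 3.139, -0.0]
force: [0.7, -0.1, 0.1]
grip_width: 0.239
grasp_force: 48.9
```

Call:
move_arm:
  rows:
    - [0,0,0.046,0,0,0,0]
    - [0,0,0.046,0,0,0,0]
    - [0,0,0.046,0,0,0,0]
    - [0,0,0.046,0,0,0,0]
    - [0,0,0.042,0,0,0,0]
    - [0,0,0,0,0,0,0]
    - [0,0,0,0,0,0,0]
    - [0,0,0,0,0,0,0]

```text
time: 23.35
tool_pos: [0.4651, 0.2662, 0.137]
orientation: [-0.004, 3.14, -0.001]
force: [-0.6, -0.1, -1.1]
grip_width: 0.24
grasp_force: 49.0
```

Call:
move_arm:
  rows:
    - [0,0,0,0.045,0,0,0]
    - [0,0,0,0.045,0,0,0]
    - [0,0,0,0.036,0,0,0]
    - [0,0,0,0,0,0,0]
    - [0.034,0,0,0,0,0,0]
    - [0.034,0,0,0,0,0,0]
    - [0.034,0,0,-0.03,0,0,0]
    - [0.045,0,0,-0.045,0,0,0]
    - [0.045,0,0,-0.045,0,0,0]
    - [0.045,0,0,0,0,0,0]

```text
time: 24.35
tool_pos: [0.4702, 0.2689, 0.1392]
orientation: [-0.005, 3.127, 0.008]
force: [0.9, 0.0, -0.5]
grip_width: 0.529
grasp_force: 0.0
```

Call:
move_arm:
  rows:
    - [0.05,0.016,-0.04,0,0,0,0]
    - [0.05,0.016,-0.04,0,0,0,0]
    - [0.05,0.016,-0.04,0,0,0,0]
    - [0.05,0.016,-0.04,0,0,0,0]
    - [0.05,0.016,-0.04,0,0,0,0]
    - [0.05,0.016,-0.04,0,0,0,0]
    - [0.05,0.016,-0.04,0,0,0,0]
    - [0.05,0.016,-0.04,0,0,0,0]
    - [0.05,0.016,-0.04,0,0,0,0]
    - [0.05,0,0,0,0,0,0]

```text
time: 25.35
tool_pos: [0.3216, -0.0981, 0.1319]
orientation: [0.011, 3.138, -0.005]
force: [0.5, 0.2, -0.5]
grip_width: 0.587
grasp_force: 0.0
```

```bash
python3 - <<'E'
from h import *
i=look()
for n in i: cv2.imwrite(f'pics/{n}1.png',i[n][:,:,::-1])
for c in(('top',),('side',),('top','side')):
  print(c,'cover',fit(i,'cover',(462,305),0,.15,c),'edge',fit(i,'edge',(291,337),0,0,c),'fix',fit(i,'fix',(292,233),0,0,c))
E
```

```text
('top',) cover [ 0.4876 -0.3284  0.1806  0.0058] edge [0.4255 0.0496 0.0413 0.0048] fix [ 0.6549  0.044  -0.082   0.0022]
('side',) cover [ 0.488  -0.3319  0.1832  0.0039] edge [0.4255 0.0455 0.0424 0.007 ] fix [ 0.6563  0.0406 -0.0702  0.0062]
('top', 'side') cover [ 0.4878 -0.3295  0.1821  0.0129] edge [0.4255 0.0479 0.0428 0.0168] fix [ 0.6555  0.043  -0.0787  0.0131]
```

View pics/top1.png

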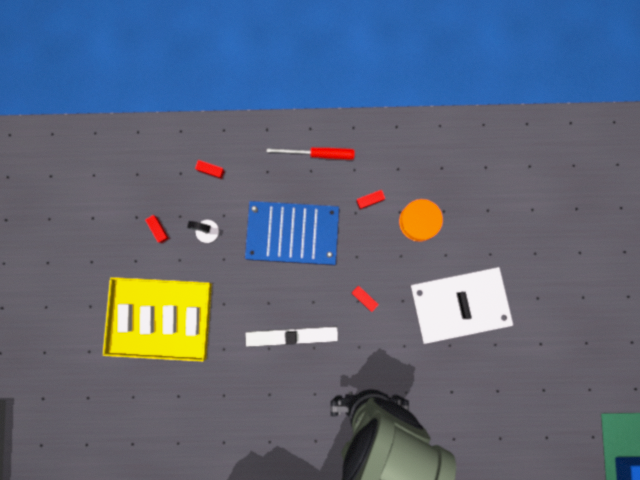

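All four spacers are in the tray, in a row along v≈320. The cover's holes show at (419,293) and (504,318). Next I refine the yaw of pins and holes, and move to the cover.

```bash
python3 - <<'E'
from h import *
i=cv2.imread('pics/top1.png')[:,:,::-1].astype(float)
def cen(uv,z,bright,r=6):
    u,v=uv;p=i[v-r:v+r+1,u-r:u+r+1]; w=p[:,:,0] if bright else -p.mean(2)
    w=w-np.median(w);w=np.clip(w-.35*w.max(),0,None);yy,xx=np.mgrid[-r:r+1,-r:r+1]
    m=np.array([u+(w*xx).sum()/w.sum(),v+(w*yy).sum()/w.sum()]);return ray('top',*m,z),m
for nm,a,b,z,br in(('pins',(254,209),(329,254),.048,1),('holes',(419,293),(504,318),.006,0)):
    A,ma=cen(a,z,br);B,mb=cen(b,z,br);d=A-B
    print(nm,ma,mb,(A+B)/2,np.hypot(*d),'yaw',np.arctan2(d[1],d[0])-np.arctan2(170,90))
delta(.4877,-.329,.06,np.pi+.182)
E
```

```text
pins [253.49807885 207.95352387] [329.0483559  253.92263056] [0.65476437 0.04449766] 0.19327019323608924 yaw -0.08131978988653965
holes [418.80200883 292.87132856] [503.85930071 317.09954437] [ 0.48716921 -0.32776753] 0.19364955530563854 yaw 0.1897907376027479
turn deg [ -0.05   0.19 -10.47] shift mm [-120.1 -260.5   71.5] at [ 0.3225 -0.0946  0.1315]
```

Call:
move_arm:
  rows:
    - [0.05,0,0,0,0,0,-5.2]
    - [0.05,0,0,0,0,0,-5.3]
    - [0.05,-0.02,-0.0434,0,0,0,0]
    - [0.05,-0.02,-0.0434,0,0,0,0]
    - [0.05,-0.02,-0.0434,0,0,0,0]
    - [0.05,-0.02,-0.0434,0,0,0,0]
    - [0.05,-0.02,-0.0434,0,0,0,0]
    - [0.05,-0.02,-0.0434,0.03,0,0,0]
    - [0.05,0,0,0.03,0,0,0]
    - [0.05,0,0,0,0,0,0]

```text
time: 26.45
tool_pos: [0.4845, -0.3192, 0.0703]
orientation: [0.296, -3.124, -0.009]
force: [-1.4, 0.9, 0.4]
grip_width: 0.584
grasp_force: 0.0
```

Call:
move_arm:
  rows:
    - [0.05,0,0,0,0,0,0]
    - [0.05,0,0,0,0,0,0]

```text
time: 26.65
tool_pos: [0.4864, -0.3216, 0.0759]
orientation: [-0.296, 3.125, -0.002]
force: [0.0, -0.1, 0.6]
grip_width: 0.588
grasp_force: 0.0
```

```bash
python3 - <<'E'
from h import *
i=camera('side')
cv2.imwrite('pics/m5.png',cv2.resize(i[110:260,290:450],(640,600),interpolation=cv2.INTER_CUBIC)[:,:,::-1])
delta(.4875,-.3282,.016,np.pi+.184)
E
```

```text
turn deg [-0.11  0.17  0.24] shift mm [ 0.1 -6.2 60.2] at [ 0.4865 -0.3221  0.0762]
```

View pics/m5.png

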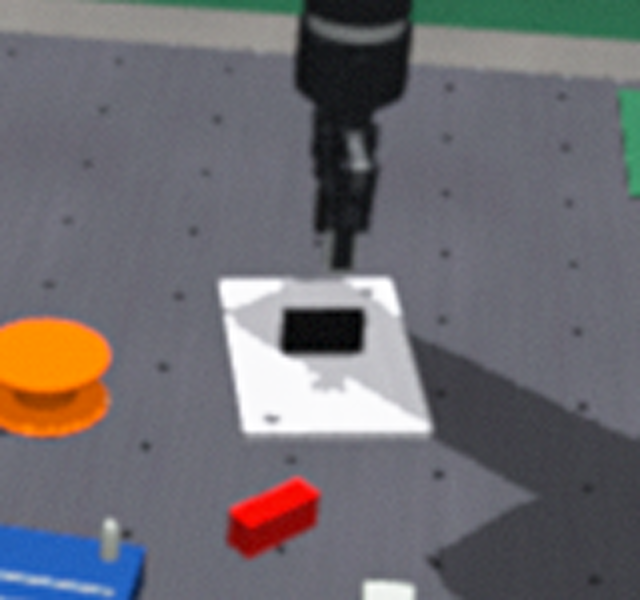

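Call:
move_arm:
  rows:
    - [0.05,0,-0.006,0.02,0,0,0]
    - [0.05,0,0,0.02,0,0,0]
    - [0.05,0,0,0.018,0,0,0]
    - [0.05,0,0,0,0,0,0]
    - [0.05,0,0,0,0,0,0]

```text
time: 27.2
tool_pos: [0.4871, -0.3285, 0.0176]
orientation: [-0.293, 3.126, -0.001]
force: [0.0, 0.1, 0.3]
grip_width: 0.584
grasp_force: 0.0
```

Call:
move_arm:
  rows:
    - [0,0,0,0,0,0,0]
    - [0,0,0,0,0,0,0]
    - [0,0,0,0,0,0,0]
    - [0,0,0,0,0,0,0]
    - [0,0,0,0,0,0,0]
    - [0,0,0,0,0,0,0]
  squeeze: 80

```text
time: 27.8
tool_pos: [0.4874, -0.3289, 0.0178]
orientation: [-0.292, 3.125, -0.002]
force: [-0.5, 1.7, 6.1]
grip_width: 0.133
grasp_force: 78.7
```

```bash
python3 - <<'E'
from h import *
i=look();print(fit(i,'cover',(462,305),0,.15,('side',)))
delta(.4875,-.3282,.016,np.pi+.184)
E
```

```text
[ 0.4886 -0.3317  0.1755  0.0022]
turn deg [-0.08  0.16  0.14] shift mm [-0.3  0.7  1.8] at [ 0.4873 -0.3289  0.0178]
```

Call:
move_arm:
  rows:
    - [0,0,0,-0.015,0,0,0]
    - [0,0,0,-0.025,0,0,0]
    - [0,0,0,-0.025,0,0,0]
    - [0,0,0,-0.035,0,0,0]
    - [0,0,0,0,0,0,5.1]
    - [0,0,0,0,0,0,5.1]
    - [0,0,0,0,0,0,5.0]
    - [0,0,0,0,0,0,0]
    - [0,0,0,0,0,0,0]

```text
time: 28.8
tool_pos: [0.4861, -0.3282, 0.1159]
orientation: [0.121, 3.139, 0.001]
force: [-0.2, 0.2, -4.3]
grip_width: 0.133
grasp_force: 79.0
```

```bash
python3 - <<'E'
from h import *
s=sensors.state();print(s['grip_width'],s['grasp_force'],s['force'])
delta(.4873+.1674,-.3289+.3723,.107,np.pi-.081)
E
```

```text
0.13293197870869358 79.00203824043274 [-0.2021615   0.20596503 -4.3373835 ]
turn deg [0.04 0.03 0.23] shift mm [-138.   384.1    8.9] at [ 0.4861 -0.3282  0.1159]
```

Shift by (−138, 384) mm over 9 rows.

Call:
move_arm:
  rows:
    - [0,-0.0153,0.0427,0,0,0,0]
    - [0,-0.0153,0.0427,0,0,0,0]
    - [0,-0.0153,0.0427,0,0,0,0]
    - [0,-0.0153,0.0427,0,0,0,0]
    - [0,-0.0153,0.0427,0,0,0,0]
    - [0,-0.0153,0.0427,0,0,0,0]
    - [0,-0.0153,0.0427,0,0,0,0]
    - [0,-0.0153,0.0427,0,0,0,0]
    - [0,-0.0153,0.0427,0,0,0,0]
    - [0,0,0,0,0,0,0]

```text
time: 29.8
tool_pos: [0.6558, 0.0498, 0.1162]
orientation: [0.11, 3.137, 0.005]
force: [-0.0, -1.6, -3.0]
grip_width: 0.128
grasp_force: 79.4
```

Call:
move_arm:
  rows:
    - [0,0,0,0,0,0,0]
    - [0,0,0,0,0,0,0]
    - [0,0,0,0,0,0,0]

```text
time: 30.1
tool_pos: [0.6535, 0.0424, 0.1163]
orientation: [0.126, 3.139, -0.0]
force: [0.3, 0.4, -4.8]
grip_width: 0.136
grasp_force: 79.4
```

```bash
python3 - <<'E'
from h import *
i=look()
for n in i: cv2.imwrite(f'pics/{n}2.png',i[n][:,:,::-1])
a=cv2.resize(i['top'][170:300,210:380],(400,306),interpolation=cv2.INTER_CUBIC);b=cv2.resize(i['side'][190:320,220:390],(400,306),interpolation=cv2.INTER_CUBIC)
cv2.imwrite('pics/h2.png',np.hstack([a,b])[:,:,::-1])
delta(.4873+.1674,-.3289+.3723,.107,np.pi-.081)
E
```

```text
turn deg [0.01 0.06 0.03] shift mm [-0.9  1.1  9.6] at [0.6537 0.0424 0.1166]
```

View pics/h2.png

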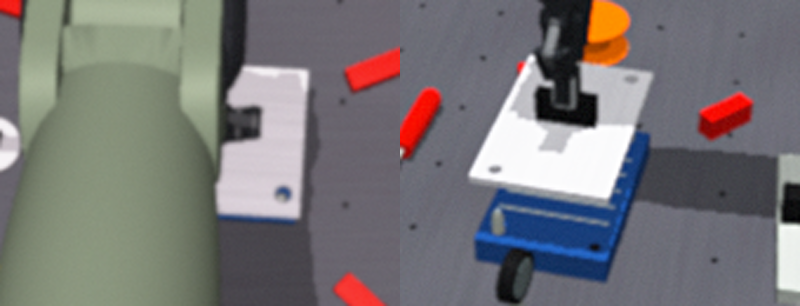

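```bash
python3 - <<'E'
from h import *
import h
i={n:cv2.imread(f'pics/{n}2.png')[:,:,::-1] for n in('top','side')}
p=proj('top',[[.655,.044,.107]])[0]
for z in(.0968,.0988,.1008): print('side fit',z,fit(i,'cover',p,z,-.08,('side',)))
# predicted hole positions if cover were at (fixture pose)
def pt(x,y,z,px=.6549,py=.0441,w=-.081): return [px+x*np.cos(w)-y*np.sin(w),py+x*np.sin(w)+y*np.cos(w),z]
print('top hole1 pred',proj('top',[pt(-.045,-.085,.1068)]),'corners',proj('top',[pt(-.065,-.1,.1068),pt(.065,-.1,.1068)]))
g=i['top'].astype(int)
np.set_printoptions(linewidth=200)
print(g[246:260,322:340].mean(2).astype(int))
m=(g.min(2)>125).astype(np.uint8);m[:,:302]=0;m[:190]=0;m[275:]=0;m[:,350:]=0
n,l,st,ce=cv2.connectedComponentsWithStats(m);k=1+np.argmax(st[1:,4])
c=cv2.findNonZero((l==k).astype(np.uint8))[:,0];print('corner px',c[np.argmax(c@[1,1])],c[np.argmax(c@[1,-1])],c.min(0),c.max(0))
E
```

```text
side fit 0.0968 [ 0.6562  0.0399 -0.0773  0.0033]
side fit 0.0988 [ 0.6556  0.0425 -0.0779  0.0026]
side fit 0.1008 [ 0.6552  0.0451 -0.08    0.0019]
top hole1 pred [[329.5198021  251.35997608]] corners [[336.26966361 261.54427965]
 [339.91823292 198.93031027]]
[[212 210 211 211 210 210 210 210 209 210 209 209 210 210 206 184 132  85]
 [212 212 212 211 212 210 209 206 205 206 209 212 212 210 205 182 130  85]
 [213 212 212 211 211 205 196 187 182 187 195 206 210 213 209 182 130  86]
 [213 213 211 212 203 185 161 140 131 140 163 188 205 211 206 182 129  86]
 [214 214 214 209 193 157 120  98  91  99 123 161 195 211 206 176 126  84]
 [212 211 213 207 181 136 103  90  85  83  98 137 186 209 205 171 118  81]
 [211 209 209 203 175 131 115 114 108  95  93 132 184 207 202 168 116  80]
 [212 211 210 206 181 149 144 152 135 108 106 144 187 206 202 164 110  80]
 [211 213 213 210 195 172 167 167 152 129 134 167 196 209 200 158 105  76]
 [216 216 216 214 210 197 185 180 166 157 172 195 209 212 201 157 104  76]
 [217 216 216 217 217 213 205 199 194 194 204 212 216 216 204 160 105  76]
 [215 214 215 216 216 215 215 213 213 214 215 217 218 217 207 163 105  75]
 [215 214 215 214 215 216 215 216 215 216 215 216 215 217 205 157 101  74]
 [213 212 212 214 215 214 214 215 215 215 216 216 216 215 202 152  95  70]]
corner px [337 261] [340 199] [302 197] [341 262]
```

The hole is at (330,251.5) against a predicted (329.5,251.4), so the alignment is within about 1 mm. Apply a 1 mm correction and start down.

Call:
move_arm:
  rows:
    - [0,-0.001,0.001,0.01,0,0,0]
    - [0,0,0,0.015,0,0,0]
    - [0,0,0,0.012,0,0,0]
    - [0,0,0,0,0,0,0]
    - [0,0,0,0,0,0,0]
    - [0,0,0,0,0,0,0]

```text
time: 30.8
tool_pos: [0.6557, 0.0446, 0.0801]
orientation: [0.124, 3.137, 0.0]
force: [0.2, -0.0, -4.4]
grip_width: 0.13
grasp_force: 79.3
```

```bash
python3 - <<'E'
from h import *
i=look();p=proj('top',[[.655,.044,.07]])[0]
delta(.6549,.0435,.0478,np.pi-.081)
z=sensors.state()['tool_pos'][2]-.0178;print(z,fit(i,'cover',p,z,-.08,('side',)))
g=i['top'].astype(float).mean(2)[240:265,318:337];w=np.clip(190-g,0,None);yy,xx=np.mgrid[240:265,318:337]
def pt(x,y,z,px=.6549,py=.0441,w=-.081): return [px+x*np.cos(w)-y*np.sin(w),py+x*np.sin(w)+y*np.cos(w),z]
print((w*xx).sum()/w.sum(),(w*yy).sum()/w.sum(),proj('top',[pt(-.045,-.085,z+.008)]))
E
```

```text
turn deg [0.01 0.16 0.13] shift mm [ 0.8 -1.2 32.5] at [0.6558 0.0446 0.0803]
0.0625091515779295 [ 0.6583  0.0453 -0.0771  0.005 ]
328.189467990573 259.2046130664916 [[329.22842898 252.85563446]]
```

Call:
move_arm:
  rows:
    - [0,0.001,-0.0015,0.004,0,0,0]
    - [0,0,0,0.004,0,0,0]
    - [0,0,0,0.003,0,0,0]
    - [0,0,0,0,0,0,0]
    - [0,0,0,0,0,0,0]

```text
time: 31.4
tool_pos: [0.6539, 0.0432, 0.0683]
orientation: [0.124, 3.138, 0.0]
force: [-0.1, 0.7, -4.1]
grip_width: 0.125
grasp_force: 79.4
```

Call:
move_arm:
  rows:
    - [0,0,0,0.003,0,0,0]
    - [0,0,0,0.002,0,0,0]
    - [0,0,0,0,0,0,0]

```text
time: 31.7
tool_pos: [0.6537, 0.0432, 0.0631]
orientation: [0.124, 3.139, 0.0]
force: [-0.8, 0.6, -4.2]
grip_width: 0.13
grasp_force: 79.4
```

Call:
move_arm:
  rows:
    - [0,0,0,0.003,0,0,0]
    - [0,0,0,0.003,0,0,0]
    - [0,0,0,0.003,0,0,0]
    - [0,0,0,0,0,0,0]

```text
time: 32.1
tool_pos: [0.6536, 0.0432, 0.0538]
orientation: [0.124, 3.139, 0.0]
force: [0.0, -0.2, -4.8]
grip_width: 0.129
grasp_force: 79.4
```

Call:
move_arm:
  rows:
    - [0,0,0,0.003,0,0,0]
    - [0,0,0,0.002,0,0,0]
    - [0,0,0,0,0,0,0]

```text
time: 32.4
tool_pos: [0.6538, 0.0433, 0.0491]
orientation: [0.124, 3.139, 0.0]
force: [0.5, -0.0, -3.8]
grip_width: 0.133
grasp_force: 79.4
```

Call:
move_arm:
  rows:
    - [0,0,0,0.001,0,0,0]
    - [0,0,0,0.001,0,0,0]
    - [0,0,0,0.0,0,0,0]

```text
time: 32.7
tool_pos: [0.6542, 0.0432, 0.0478]
orientation: [0.124, 3.137, 0.0]
force: [-0.2, -0.7, -3.3]
grip_width: 0.131
grasp_force: 79.6
```

Call:
move_arm:
  rows:
    - [0,0,0,0.001,0,0,0]
    - [0,0,0,0.001,0,0,0]
    - [0,0,0,0.0,0,0,0]

```text
time: 33.0
tool_pos: [0.6543, 0.0432, 0.0478]
orientation: [0.124, 3.137, -0.0]
force: [-6.2, 0.8, 11.6]
grip_width: 0.133
grasp_force: 81.3
```

Contact at exactly the expected height. Release, lift clear and look.

Call:
move_arm:
  rows:
    - [0.03,0,0,0,0,0,0]
    - [0.045,0,0,0,0,0,0]
    - [0.045,0,0,0,0,0,0]
    - [0.045,0,0,-0.02,0,0,0]
    - [0.045,0,0,-0.045,0,0,0]
    - [0.045,0.045,0,-0.02,0,0,0]
    - [0.045,0.049,0,0,0,0,0]
    - [0.045,0.049,0,0,0,0,0]
    - [0.045,0.04,-0.025,0,0,0,0]
    - [0.045,0.04,-0.025,0,0,0,0]

```text
time: 34.0
tool_pos: [0.4261, 0.011, 0.1302]
orientation: [0.12, 3.137, -0.0]
force: [0.1, -0.4, 1.1]
grip_width: 0.528
grasp_force: 0.0
```

Call:
move_arm:
  rows:
    - [0.045,0.04,-0.025,0,0,0,0]
    - [0.045,0.035,-0.025,0,0,0,0]
    - [0.045,0.02,-0.03,0,0,0,0]
    - [0.045,0,-0.03,0,0,0,0]
    - [0.045,0,0,0,0,0,0]

```text
time: 34.5
tool_pos: [0.3249, -0.0942, 0.1307]
orientation: [0.132, 3.135, -0.003]
force: [0.1, 1.0, -0.7]
grip_width: 0.526
grasp_force: 0.0
```

```bash
python3 - <<'E'
from h import *
i=look()
for n in i: cv2.imwrite(f'pics/{n}3.png',i[n][:,:,::-1])
u=proj('top',[[.655,.044,.038]])[0]
e=None
for c in(('top',),('side',)):
  print(c,'cover',[fit(i,'cover',u,z,-.08,c) for z in(.03,)],'edge',fit(i,'edge',(291,337),0,0,c))
a=cv2.resize(i['top'][170:360,200:400],(400,380));b=cv2.resize(i['side'][190:380,220:420],(400,380))
cv2.imwrite('pics/h3.png',np.hstack([a,b])[:,:,::-1])
delta(.4255,.049,.12,np.pi+.041)
E
```

```text
('top',) cover [array([ 0.6554,  0.0442, -0.0781,  0.0063])] edge [0.4255 0.0496 0.0413 0.0048]
('side',) cover [array([ 0.6563,  0.0395, -0.0798,  0.0066])] edge [0.4262 0.045  0.0397 0.0086]
turn deg [ 0.01  0.13 -6.98] shift mm [-106.5  136.5   10.3] at [ 0.3247 -0.0917  0.1303]
```

View pics/h3.png

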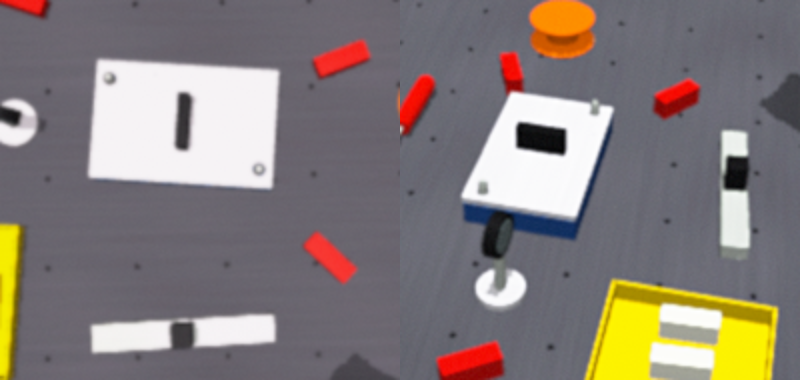

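The cover is home: both pins show through it at top-crop (109,77) and (258,169), and it lies level on the base. Now the straightedge, at (0.4255, 0.049) with yaw 0.041.

Call:
move_arm:
  rows:
    - [0.05,0,0,0,0,0,-3.5]
    - [0.05,0,0,0,0,0,-3.5]
    - [0.05,-0.0266,0.0341,0,0,0,0]
    - [0.05,-0.0266,0.0341,0,0,0,0]
    - [0.05,-0.0266,0.0341,0,0,0,0]
    - [0.05,-0.0266,0.0341,0,0,0,0]
    - [0.05,0,0,0.03,0,0,0]
    - [0.05,0,0,0,0,0,0]
    - [0.05,0,0,0,0,0,0]
    - [0.05,0,0,0,0,0,0]

```text
time: 35.6
tool_pos: [0.4246, 0.0496, 0.1008]
orientation: [-0.068, 3.14, 0.0]
force: [0.7, -0.3, -0.5]
grip_width: 0.59
grasp_force: 0.0
```

```bash
python3 - <<'E'
from h import *
delta(.4255,.049,.038,np.pi+.041)
E
```

```text
turn deg [0.01 0.07 0.12] shift mm [-0.9 -0.6 62.8] at [0.4246 0.0496 0.1008]
```

Call:
move_arm:
  rows:
    - [0.05,-0.001,-0.0006,0.03,0,0,0]
    - [0.05,0,0,0.022,0,0,0]
    - [0.05,0,0,0.011,0,0,0]
    - [0.05,0,0,0,0,0,0]
    - [0,0,0,0,0,0,0]
    - [0,0,0,0,0,0,0]
    - [0,0,0,0,0,0,0]
    - [0,0,0,0,0,0,0]
    - [0,0,0,0,0,0,0]

```text
time: 36.5
tool_pos: [0.427, 0.0485, 0.0388]
orientation: [-0.067, 3.137, -0.002]
force: [-3.1, -1.8, 7.5]
grip_width: 0.218
grasp_force: 78.2
```

```bash
python3 - <<'E'
from h import *
i=look();s=sensors.state();print(s['time'],s['tool_pos'],s['orientation'],s['grip_width'],s['grasp_force'])
print(fit(i,'edge',(291,337),0,0,('side',)))
E
```

```text
36.6 [0.42694122 0.04853506 0.03879981] [-6.72435034e-02  3.13714161e+00 -1.84357063e-03] 0.22597540999358484 78.17083859816194
[ 4.234e-01  5.070e-02 -1.000e-04  7.686e-01]
```

Call:
move_arm:
  rows:
    - [0,0,0,-0.01,0,0,0]
    - [0,0,0,-0.02,0,0,0]
    - [0,0,0,0,0,0,3.55]
    - [0,0,0,0,0,0,3.55]
    - [0,-0.03,0,0,0,0,0]
    - [0,-0.035,0,0,0,0,0]
    - [0,-0.035,0,0,0,0,0]
    - [0,-0.025,0,0,0,0,0]
    - [0,0,0,0,0,0,0]
    - [0,0,0,0,0,0,0]

```text
time: 37.6
tool_pos: [0.55, 0.0391, 0.0675]
orientation: [0.127, 3.139, 0.001]
force: [-1.4, -0.2, -5.3]
grip_width: 0.222
grasp_force: 78.8
```

Call:
move_arm:
  rows:
    - [0,0,0,0,0,0,0]
    - [0,0,0,0,0,0,0]

```text
time: 37.8
tool_pos: [0.5491, 0.0392, 0.0674]
orientation: [0.126, 3.139, 0.0]
force: [0.4, -0.3, -3.4]
grip_width: 0.22
grasp_force: 78.8
```

```bash
python3 - <<'E'
from h import *
i=look();s=sensors.state();print(s['grip_width'],s['grasp_force'],s['force'])
delta(.5706,.0506,.0388,np.pi-.081)
a=cv2.resize(i['top'][190:320,220:370],(400,346),interpolation=cv2.INTER_CUBIC);b=cv2.resize(i['side'][200:330,250:400],(400,346),interpolation=cv2.INTER_CUBIC)
cv2.imwrite('pics/h4.png',np.hstack([a,b])[:,:,::-1])
cv2.imwrite('pics/side4.png',i['side'][:,:,::-1]);cv2.imwrite('pics/top4.png',i['top'][:,:,::-1])
E
```

```text
0.21856221253750352 78.78096789121628 [-0.27963796  0.13466626 -5.35843882]
turn deg [0.01 0.05 0.03] shift mm [-19.9  13.1  28.7] at [0.5497 0.0392 0.0675]
```

View pics/h4.png

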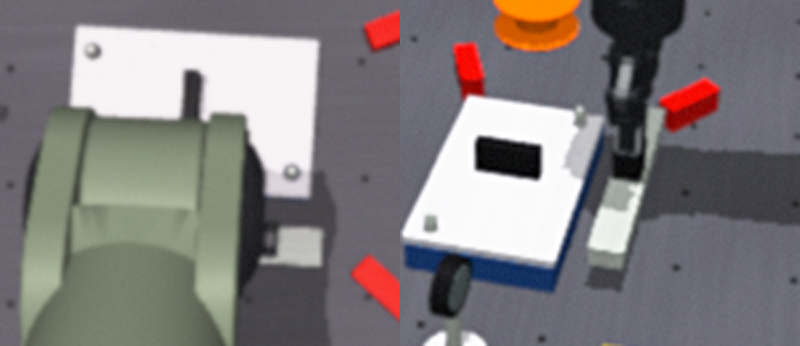

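The straightedge is held level and parallel beside the near face. I'll shift it to a stand-off of about 6 mm and lower.

Call:
move_arm:
  rows:
    - [0,-0.015,0.013,0,0,0,0]
    - [0,0,0,0.01,0,0,0]
    - [0,0,0,0.01,0,0,0]
    - [0,0,0,0.006,0,0,0]
    - [0,0,0,0,0,0,0]
    - [0,0,0,0,0,0,0]

```text
time: 38.5
tool_pos: [0.5658, 0.0506, 0.041]
orientation: [0.127, 3.139, 0.0]
force: [-0.2, 0.5, -4.6]
grip_width: 0.214
grasp_force: 78.8
```

```bash
python3 - <<'E'
from h import *
delta(.5706,.0506,.0388,np.pi-.081)
E
```

```text
turn deg [0.01 0.01 0.  ] shift mm [-4.8  0.4  2.2] at [0.5658 0.0506 0.041 ]
```

Call:
move_arm:
  rows:
    - [0,-0.003,0,0.001,0,0,0]
    - [0,-0.003,0,0,0,0,0]
    - [0,-0.002,0,0,0,0,0]
    - [0,0,0,0,0,0,0]

```text
time: 38.9
tool_pos: [0.575, 0.0501, 0.0406]
orientation: [0.127, 3.137, 0.0]
force: [0.5, 0.2, -4.3]
grip_width: 0.22
grasp_force: 78.8
```

Call:
move_arm:
  rows:
    - [0,-0.001,0,0,0,0,0]
    - [0,-0.001,0,0,0,0,0]
    - [0,0,0,0,0,0,0]

```text
time: 39.2
tool_pos: [0.5759, 0.05, 0.0403]
orientation: [0.126, 3.139, 0.0]
force: [-1.7, -0.4, -2.9]
grip_width: 0.221
grasp_force: 79.0
```

Call:
move_arm:
  rows:
    - [0,-0.001,0,0,0,0,0]
    - [0,0,0,0,0,0,0]

```text
time: 39.4
tool_pos: [0.5766, 0.05, 0.0402]
orientation: [-0.126, -3.139, -0.0]
force: [-4.5, 0.6, -2.7]
grip_width: 0.219
grasp_force: 79.1
```

Face contact at the predicted place. Now seat it on the bench.

Call:
move_arm:
  rows:
    - [0,0,0,0.001,0,0,0]
    - [0,0,0,0.0005,0,0,0]
    - [0,0,0,0,0,0,0]

```text
time: 39.7
tool_pos: [0.5768, 0.0501, 0.0396]
orientation: [0.126, 3.139, 0.001]
force: [-7.2, 0.6, 5.1]
grip_width: 0.223
grasp_force: 81.2
```

Call:
move_arm:
  rows:
    - [0,0,0,0.001,0,0,0]
    - [0,-0.0005,0,0,0,0,0]
    - [0,0,0,0,0,0,0]

```text
time: 40.0
tool_pos: [0.5769, 0.0501, 0.0395]
orientation: [0.126, 3.139, 0.0]
force: [-10.0, 0.1, 14.0]
grip_width: 0.221
grasp_force: 83.3
```

Seated in both directions. Release, rise and retreat.

Call:
move_arm:
  rows:
    - [0.03,0,0,0,0,0,0]
    - [0.045,0,0,0,0,0,0]
    - [0.045,0,0,0,0,0,0]
    - [0.045,0,0,-0.02,0,0,0]
    - [0.045,0,0,-0.045,0,0,0]
    - [0.045,0.02,0,-0.04,0,0,0]
    - [0.045,0.045,0,0,0,0,0]
    - [0.045,0.045,-0.02,0,0,0,0]
    - [0.045,0.04,-0.03,0,0,0,0]
    - [0.045,0.04,-0.03,0,0,0,0]

```text
time: 41.0
tool_pos: [0.3813, -0.0151, 0.1429]
orientation: [0.123, 3.136, -0.001]
force: [0.3, -2.1, 1.0]
grip_width: 0.528
grasp_force: 0.0
```

Call:
move_arm:
  rows:
    - [0.045,0.04,-0.03,0,0,0,0]
    - [0.045,0.02,-0.04,0,0,0,0]
    - [0.045,0,0,0,0,0,0]
    - [0.045,0,0,0,0,0,0]

```text
time: 41.4
tool_pos: [0.3172, -0.0809, 0.1431]
orientation: [0.133, 3.135, -0.001]
force: [0.5, 0.0, -0.5]
grip_width: 0.525
grasp_force: 0.0
```

```bash
python3 - <<'E'
from h import *
i=look();F=np.array([.6549,.0441]);w=-.081
i['top'][:, :]=i['top']
im={k:v.copy() for k,v in i.items()}
u=proj('top',[[.574,.051,.02]])[0]
for n in i:
  # mask out cover: keep only pixels of the bar's lower extent
  c=fit(i,'cover',proj('top',[[.655,.044,.038]])[0],.03,-.08,(n,));print(n,'cover',c)
  m=im[n].copy();cv2.fillConvexPoly(m,cv2.convexHull(np.int32(np.round(proj(n,corners(c[:3],(.132,.204,.008),.03))))),(0,0,0))
  e=fit({n:m},'edge',u,0,-.08,(n,));d=np.array([[np.cos(w),np.sin(w)],[-np.sin(w),np.cos(w)]])@(e[:2]-c[:2]);print('edge',e,'rel',d)
a=cv2.resize(i['top'][170:380,90:390],(440,308),interpolation=cv2.INTER_CUBIC);b=cv2.resize(i['side'][190:450,220:420],(360,468),interpolation=cv2.INTER_CUBIC)
cv2.imwrite('pics/f.png',np.hstack([cv2.copyMakeBorder(a,0,160,0,0,0),b])[:,:,::-1]);print(sensors.state()['time'])
E
```

```text
top cover [ 0.6474  0.0448 -0.0855  0.0707]
edge [ 0.5681  0.0454 -0.086   1.338 ] rel [-0.07908855 -0.00581825]
side cover [ 0.6525  0.0396 -0.1141  0.0378]
edge [ 0.5743  0.0468 -0.0887  0.0306] rel [-0.07852617  0.00084912]
41.5
```

View pics/f.png

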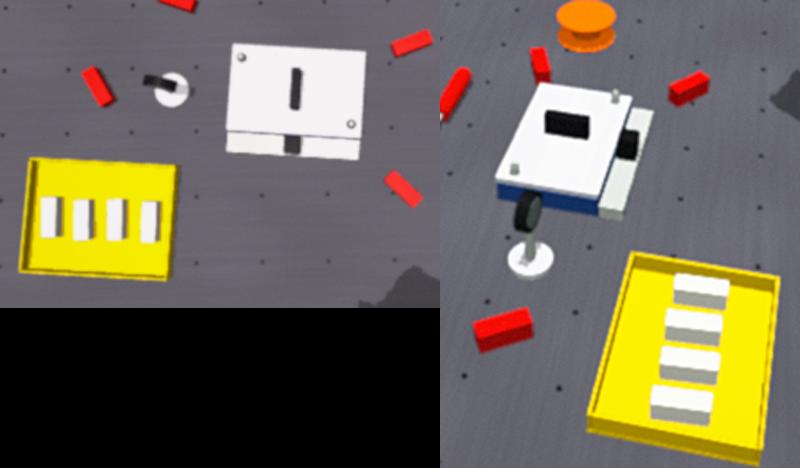

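The four spacers are in the tray, the cover is home on both pins, and the straightedge is flush along the near face and centred on it. The lens mount and reel have not moved. Handing in.

```bash
python3 -c "
from bench import robot
print(robot.sign_off())"
```

```text
the job is handed in; nothing more can be done
None
```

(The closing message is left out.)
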